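# Check the tea hob's thermostat with a contact thermometer

### The arm

A 6-joint arm with a two-finger parallel gripper is mounted at the origin on the work surface. World frame = base frame: x ahead of the robot, y to its left, z up, the work surface at z = 0. Lengths are in m, angles in rad, forces in N, time in s.
With the tool pointing down it reaches from about 0.3 to 0.85 m from the base axis. Payload 4.2 kg.
Tool frame: the origin (TCP) lies at the very end of the fingers, on their centre line; the grasp point (between the pads) lies 19 mm behind it (robot.grip_depth is the distance from the TCP to the grasp point, in m); z points along the fingers, y is the direction in which the jaws open and shut (so a half turn about z gives the same grasp; the last joint's range is limited). The gripper opens to 91 mm and grips with 3 to 60 N. Pads are 32 mm wide; open, the fingers measure 118 mm over their backs; the gripper's body (76 mm by 178 mm) begins 60 mm behind the grasp point.
Start: joints at [1.156, 0.32, 1.565, -0, 1.257, -0.02], TCP at [0.221, 0.531, 0.214] pointing down, gripper open.
Joint ranges: [-3.11, 3.11], [-0.84, 2.01], [0.21, 2.61], [-1.34, 4.49], [0.05, 2.63], [-2.56, 2.56]. Speed limits (rad/s): [2.57, 2.57, 3.14, 3.14, 3.14, 3.14].

### API

Orientations are given as a rotation vector (axis times angle).
In Python, from cell import robot gives the robot as it stands.
- The arm moves only by the shell command python3 -m inch 'ROWS' [FORCE]. ROWS is JSON, a list of rows, each a list of 3 entries, a list of its own where there are three numbers: the turn, a rotation vector about the tool's x, y, z in degrees, then the shift along the tool's x, y, z in m, then the finger opening in m, from 0 to 0.0912. In form: [[[wx, wy, wz], [dx, dy, dz], hand], ...]. A call has 1 to 5 rows; each row is the pose to reach, as a shift and turn from the pose commanded when the call began, along the tool's axes at that moment; what a row does not reach only later rows make up. A row lasts 1/12 s, in which the tool goes at most 41.7 mm and 7.16 degrees, less where a joint would pass 70% of its speed; a pose out of reach is approached as far as the arm can. A call with a gripper value outside its range is refused whole. The fingers move at their own pace and stop on an object; FORCE is the grip in N (left out, the last holds). Time passes only in rows, so rows that repeat a pose let the fingers close. It gives the time, the measured TCP pose, the force and the opening at its end, in the units of the state.
- robot.get_state(): the state, without advancing time (a new reading comes with each control period).
- robot.grab_frame(name): name is "side" or "top" or "wrist"; returns a dict with "frame" (400x640x3 uint8, red, green, blue), "range_z" (400x640 float32, m along the optical axis (not along the pixel's ray), 0 where there is no reading), "camera_matrix" (3x3 intrinsics, pixels), "cam_to_world" (4x4, takes a point from camera to world coordinates); the wrist camera has in their place "hand_eye" (4x4, takes a point from camera to tool coordinates, whose origin is the TCP and whose axes are the flange's). Camera axes: x right, y down, z forward; pixel columns grow to the right and rows downward; lengths in m; the calibration is good to about 2 mm. A picture is of the moment at which its call begins: read the wrist's pose just before it.
- robot.sign_off(): hands the job in, once; it reports no verdict.
Trained networks look in a picture, given as the dict that the camera call returned (one of the last four; its "shot" number tells which), for a name from the list of things; names that differ only in an ending like _2 or _b are one class to them, and where a whole thing is asked for, a point or a joint stands for the part that bears it (a point fixed in the world has none). Each returns a list of dicts, best first, with "score" (0 to 1); they miss things now and then, are a little off and sometimes report something else, mostly with a low value. They report only what shows in the picture. A call takes as long as a camera call. They do not tell look-alikes from the thing itself.
- robot.boxes_of(picture, label): "bbox" ([centre column, centre row, width, height] in pixels, round what is visible of it).
- robot.regions_of(picture, label): "pixels" (400x640 bool, what is visible of it) and "bbox" ([centre column, centre row, width, height] in pixels, round what is visible of it).
- robot.tip_of(picture, label): "position" ([column, row] in pixels: a listed point, or the origin of a listed thing).
The state is a dict: "clock": time; "joint_pos": joint angles; "joint_velocities": joint speeds; "tau": joint torques, N m; "eef_pos": TCP position; "tcp_rot": TCP orientation; "wrist_force": force on the tool from outside, world axes, zero at the start; "moment": the same for the moment, N m; "grip_width": finger opening in m.
Only numpy, scipy, OpenCV 4.12 (cv2) and the standard library are available. Lean on these libraries where they do the work, as an engineer would, in place of code of your own. Each camera call takes 0.05 s, during which the arm holds its last target. There are 200 camera calls.

### The job

First turn the thermostat dial on the tea hob so that the white pointer on its grip faces the black dash on the side of the hot plate. Then lift the contact thermometer (the flat grey handle with the thin steel stem) out of the wooden stand and press its tip gently on the middle of the round sprung sensor at the centre of the hot plate, thermometer upright and sensor pushed about half-way down, never jammed hard against its stop. Finish while still holding it there in the gripper, and leave the cups, teapot, clay frog and other tea tools where they are.

Things in the scene. Friction and masses are not known exactly. Their poses are not given: they have to be found in the camera images.
- dial (a joint): Thermostat dial on the top of the tea hob, turning about a vertical axis, clockwise seen from above as the value grows (rad), range 0 to 2.6. The white line on one end of its grip bar is the pointer. At 1.60 the pointer faces the mark exactly (a single black dash, 12 x 5 mm, printed on the hob just beyond the dial on the side of the hot plate; the other scale points are small round dots). It starts between 0.4 and 1.2, stays where it is left (friction 0.05 N m).
- dial_grip (a point): The grip of the dial: a point on its axis, 89 mm above the table, where to grip. The dial is a black disc (46 mm across, its top 66 mm above the table) carrying an upright bar 42 mm long, 11 mm thick, whose top is 96 mm above the table. The point's x axis lies along the bar towards the pointer end, z up; squeeze the bar across y. At the set position x points from the dial to the sensor.
- sensor (a joint): Travel of the sprung temperature sensor in the middle of the hot plate, downwards, in m: 0 untouched, 0.010 at its stop. Force is about 1.6 N at the start and 0.8 N more for each mm: 5.6 N half-way (0.005), 9.6 N at the stop.
- sensor_top (a point): Centre of the flat top of the sensor: an aluminium button 22 mm across, within a white ring (48 mm) at the centre of the black round hot plate. It moves with the button; untouched it is 77 mm above the table and 13 mm above the plate.
- hob: Tea hob: a low steel box, 270 mm (its x) by 230 mm (its y) by 60 mm tall, fixed to the table; its black round plate (164 mm across, 4 mm higher) is centred 30 mm to +x of the origin, the dial 92 mm to -x. Origin: centre of its underside; x points from the dial to the plate, z up.
- probe: The contact thermometer, loose, standing upright in one of the three holes of the tool stand, any of them. Origin: the centre of its foot (the tip), z from the tip up the handle. 90 g or so (hidden, 60 to 130 g). 150 mm long in all: a thin steel stem with a flat foot 9 mm across, 70 mm long, below a flat grey handle 80 mm tall, 36 mm wide (its y) and 20 mm thick (its x). The handle rests on the stand.
- probe_mid (a point): Centre of the thermometer's handle, 110 mm above its tip and 40 mm below its top; axes as the probe's. Pinch the handle across its x (20 mm), which is across the row of holes. Handle stands 75 to 155 mm above the table in the stand.
- probe_tip (a point): Tip of the thermometer: the centre of its flat foot, 9 mm across.
- stand: Dark wooden tool stand, fixed: a block 60 mm (x) by 190 mm (y) by 75 mm tall with three vertical 15 mm holes along y, at -65, 0 and +65 mm, with the thermometer, a tea needle and a tea brush in them in any order. Origin: centre of its underside. Lift a tool straight up by at least 75 mm to clear it.
- cup0_mid (a point): blue cup, 60 mm across, 42 mm tall, open top; stands on the table by the hob's -y side. The point is at half its height. Bystander.
- cup1_mid (a point): white cup, 60 mm across, 42 mm tall; by the hob's -y side. The point is at half its height. Bystander.
- cup2_mid (a point): white cup, 60 mm across, 42 mm tall; on the robot's side of the tool stand. The point is at half its height. Bystander.
- teapet_mid (a point): small clay frog figurine, 60 mm across, 58 mm tall; on the table in front of the hob (robot side). The point is at half its height. Bystander.
- teapot_mid (a point): clay teapot, 140 mm over spout and handle, 84 mm tall; to the right of the hob. The point is at half its height. Bystander.
- needle_mid (a point): tea needle: round light-wood handle up to 24 mm thick, standing in one of the stand's holes, its top 130 mm above the table, 55 mm above the stand. The point is at half its height. Bystander.
- brush_mid (a point): tea brush: round wooden handle up to 26 mm thick with a grey bristle head on top, standing in one of the stand's holes, its top 139 mm above the table, 64 mm above the stand. The point is at half its height. Bystander.
Things that resemble listed ones, but are neither listed nor needed, are in the scene too. What is shaped like the probe but blue or turquoise is not meant.

How it is judged:
On the way, in this order (a step that is already met when the one before it is completed fails the run):
1. the dial's pointer faces the mark (within 0.12 rad) (value of joint dial between 1.48 and 1.72 rad), for 0.3 s.
2. the thermometer is lifted clear of the stand, held by the gripper (height (world z) of probe_tip above 0.08 m and contact force between probe and the fingers above 1 N), for 0.2 s.
At the end, for the whole second after the job is handed in: The dial still faces the mark within 0.12 rad; the thermometer, held by the gripper, at rest and upright within 8 degrees (0.14 rad), has its tip within 7 mm of the sensor's centre and pushes it 1.5 to 8.5 mm down (of 10), pressing with 1.5 to 12 N (all of step 1 and value of joint sensor between 0.0015 and 0.0085 m and horizontal distance between probe_tip and sensor_top below 0.007 m and distance between probe_tip and sensor_top below 0.009 m and angle between probe's own z axis and vertical below 0.14 rad and contact force between probe and hob between 1.5 and 12 N and contact force between probe and the fingers above 1 N and linear speed of probe below 0.02 m/s); the arm keeps its last pose, push and grip.
It fails at once if the thermometer is jammed against the hob with over 20 N (contact force between probe and hob above 20 N).
It fails at once if a tea cup is moved by more than 30 mm (distance of any of cup0_mid, cup1_mid, cup2_mid from where it was at the start of the episode above 0.03 m).
It fails at once if the teapot or the clay frog is moved by more than 30 mm (distance of any of teapot_mid, teapet_mid from where it was at the start of the episode above 0.03 m).
It fails at once if the tea needle or the tea brush is moved by more than 30 mm (distance of any of needle_mid, brush_mid from where it was at the start of the episode above 0.03 m).
It also fails if it takes over 58 s, if anything falls off the work surface, if the arm or the gripper's body presses on something with over 40 N, if the wrist force passes 120 N, or if a joint passes its speed limit or range.

## Working session

There is one attempt and no reset: what is moved stays moved. The work goes in short steps, Python scripts to look and compute and a shell command to move; the robot and the scene stay as the last step left them, time stands still between calls to the robot, and variables do not carry over. Pictures are saved under pics/ and viewed, about 8 in all and at most 12, crops included, and the job is handed in when it is done.

```bash
mkdir -p pics; ls; cat > h.py <<'E'
import numpy as np, cv2
from cell import robot
from scipy.spatial.transform import Rotation as R
def T():
    s=robot.get_state(); M=np.eye(4); M[:3,:3]=R.from_rotvec(s["tcp_rot"]).as_matrix(); M[:3,3]=s["eef_pos"]; return M
def shot(n):
    t=T(); p=robot.grab_frame(n)
    p["W"]=p["cam_to_world"] if n!="wrist" else t@p["hand_eye"]
    return p
def cloud(p):
    z=p["range_z"]; K=p["camera_matrix"]; v,u=np.indices(z.shape)
    c=np.stack([(u-K[0,2])/K[0,0]*z,(v-K[1,2])/K[1,1]*z,z],-1)
    w=c@p["W"][:3,:3].T+p["W"][:3,3]; w[z==0]=np.nan; return w
def onz(p,uv,h):  # pixel ray meets plane z=h
    K=p["camera_matrix"]; d=p["W"][:3,:3]@[(uv[0]-K[0,2])/K[0,0],(uv[1]-K[1,2])/K[1,1],1]; o=p["W"][:3,3]
    return o+d*(h-o[2])/d[2]
def proj(p,P):
    c=np.linalg.inv(p["W"])@np.append(P,1); q=p["camera_matrix"]@c[:3]; return q[:2]/q[2]
def save(p,n): cv2.imwrite(f"pics/{n}.png",cv2.cvtColor(p["frame"],cv2.COLOR_RGB2BGR))
E
python3 - <<'E'
from h import *
np.set_printoptions(precision=4,suppress=True)
print(robot.get_state())
p={n:shot(n) for n in("top","side")}
for n in p:save(p[n],n)
cv2.imwrite("pics/both.png",cv2.cvtColor(np.vstack([p["top"]["frame"],p["side"]["frame"]]),cv2.COLOR_RGB2BGR)[:, :])
t=p["top"]
for l,h in [("dial_grip",.089),("sensor_top",.077),("probe_mid",.115),("hob",0),("stand",0),("needle_mid",.1),("brush_mid",.1),("cup0_mid",.021),("cup2_mid",.021),("teapet_mid",.029),("teapot_mid",.042)]:
    for n in p:
        print(l,n,[(np.round(r["position"]),round(r["score"],2),onz(p[n],r["position"],h)) for r in robot.tip_of(p[n],l)[:3]])
E
```

```text
pics
{'clock': 0.0, 'joint_pos': array([ 1.156 ,  0.3203,  1.5657, -0.    ,  1.2574, -0.02  ]), 'joint_velocities': array([-0.0004, -0.0008, -0.0008,  0.0001,  0.0009,  0.0018]), 'tau': array([  0.0011, -41.247 , -23.1975,   0.073 ,   0.0457,  -0.0001]), 'eef_pos': array([0.221 , 0.5303, 0.2131]), 'tcp_rot': array([-0.6161, -3.0802,  0.0027]), 'wrist_force': array([-0.4765, -1.142 ,  0.1936]), 'moment': array([ 0.0064,  0.0679, -0.0581]), 'grip_width': 0.0915852004412845}
dial_grip top [(array([365., 204.]), 0.56, array([ 0.5258, -0.216 ,  0.089 ])), (array([358., 167.]), 0.27, array([ 0.6473, -0.2028,  0.089 ]))]
dial_grip side [(array([351., 178.]), 0.66, array([ 0.5186, -0.2101,  0.089 ]))]
sensor_top top []
sensor_top side [(array([311., 169.]), 0.57, array([ 0.6488, -0.2004,  0.077 ]))]
probe_mid top [(array([236., 231.]), 0.46, array([0.4584, 0.1812, 0.115 ])), (array([266., 232.]), 0.42, array([0.4513, 0.0926, 0.115 ]))]
probe_mid side [(array([342., 299.]), 0.91, array([0.3714, 0.1844, 0.115 ])), (array([306., 283.]), 0.52, array([0.4682, 0.1844, 0.115 ]))]
hob top [(array([3
[... 1032 characters left out ...]
77,  0.021 ]))]
cup0_mid side [(array([355., 157.]), 0.65, array([ 0.5671, -0.3661,  0.021 ])), (array([320., 189.]), 0.57, array([ 0.6082, -0.183 ,  0.021 ]))]
cup2_mid top [(array([204., 254.]), 0.84, array([0.4045, 0.3017, 0.021 ])), (array([240., 233.]), 0.54, array([0.4641, 0.1862, 0.021 ]))]
cup2_mid side [(array([313., 347.]), 0.6, array([0.3986, 0.2829, 0.021 ]))]
teapet_mid top [(array([338., 241.]), 0.53, array([ 0.4225, -0.1271,  0.029 ]))]
teapet_mid side [(array([369., 220.]), 0.67, array([ 0.4225, -0.1284,  0.029 ]))]
teapot_mid top [(array([466., 204.]), 0.83, array([ 0.5174, -0.5492,  0.042 ]))]
teapot_mid side [(array([389., 122.]), 0.62, array([ 0.5213, -0.5616,  0.042 ]))]
```

View pics/top.png

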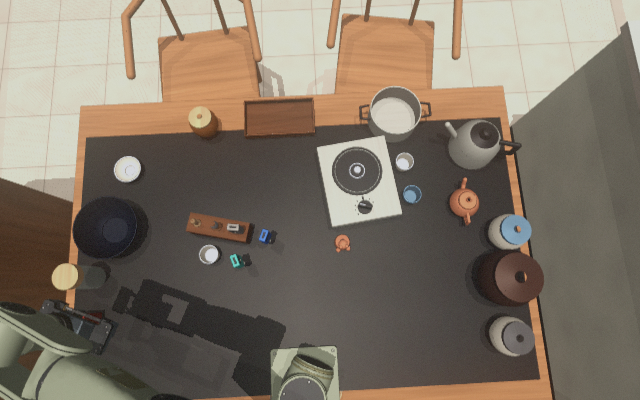

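View pics/side.png

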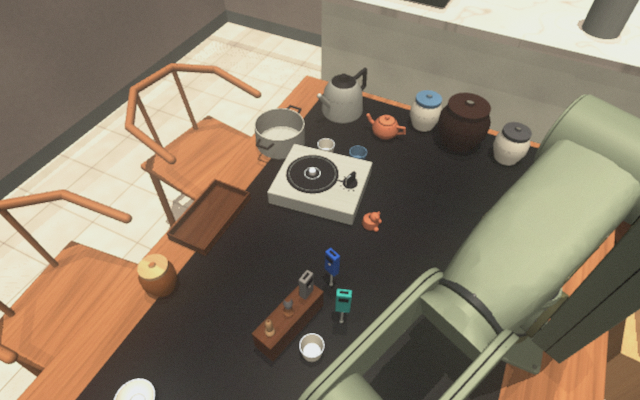

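Candidates for the thermometer are the grey handle in the stand (side 306,283; top 233,228), the blue look-alike (side 332,262) and the turquoise one (side 343,300). The grey one in the stand matches the description. I'll go above the dial first.

```bash
python3 -m inch '[[[0,0,0],[-0.02,-0.02,-0.03],0.0912],[[0,0,0],[-0.045,-0.045,-0.05],0.0912],[[0,0,0],[-0.07,-0.07,-0.06],0.0912],[[0,0,0],[-0.1,-0.1,-0.06],0.0912],[[0,0,0],[-0.13,-0.13,-0.06],0.0912]]'
python3 -m inch '[[[0,0,0],[-0.029,-0.029,0],0.0912],[[0,0,0],[-0.058,-0.058,0],0.0912],[[0,0,0],[-0.087,-0.087,0],0.0912],[[0,0,0],[-0.116,-0.116,0],0.0912],[[0,0,0],[-0.145,-0.145,0],0.0912]]'
python3 -m inch '[[[0,0,0],[-0.029,-0.029,0],0.0912],[[0,0,0],[-0.058,-0.058,0],0.0912],[[0,0,0],[-0.087,-0.087,0],0.0912],[[0,0,0],[-0.116,-0.116,0],0.0912],[[0,0,0],[-0.145,-0.145,0],0.0912]]'
python3 -m inch '[[[0,0,0],[-0.029,-0.029,0],0.0912],[[0,0,0],[-0.058,-0.058,0],0.0912],[[0,0,0],[-0.08,-0.08,0],0.0912],[[0,0,0],[-0.11,-0.112,0],0.0912],[[0,0,0],[-0.142,-0.150,0],0.0912]]'
python3 - <<'E'
from h import *
p=shot("wrist"); save(p,"w1"); print(robot.get_state()["eef_pos"], robot.get_state()["clock"],T()[:3,:3].round(3))
for l,h in [("dial_grip",.089),("sensor_top",.077),("hob",0)]:
    print(l,[(np.round(r["position"]),round(r["score"],2),onz(p,r["position"],h)) for r in robot.tip_of(p,l)[:3]])
E
```

```text
clock: 1.62
eef_pos: [0.2911, 0.3611, 0.2749]
tcp_rot: [0.614, 3.08, 0.003]
wrist_force: [-0.0, 0.3, 1.5]
grip_width: 0.0912
clock: 2.03
eef_pos: [0.3689, 0.1707, 0.2743]
tcp_rot: [0.615, 3.08, 0.001]
wrist_force: [0.8, 0.7, -0.3]
grip_width: 0.0909
clock: 2.45
eef_pos: [0.447, -0.0191, 0.2743]
tcp_rot: [0.617, 3.08, 0.001]
wrist_force: [1.0, 1.1, -0.1]
grip_width: 0.0913
clock: 2.87
eef_pos: [0.5175, -0.2021, 0.274]
tcp_rot: [0.616, 3.08, 0.001]
wrist_force: [1.0, 0.6, 0.7]
grip_width: 0.0917
[ 0.51978959 -0.20966897  0.27314631] 2.9167 [[-0.922  0.388  0.002]
 [ 0.388  0.922 -0.007]
 [-0.005 -0.006 -1.   ]]
dial_grip [(array([306., 188.]), 0.7, array([ 0.51913792, -0.21635534,  0.089     ]))]
sensor_top [(array([360., 276.]), 0.59, array([ 0.64318427, -0.20032036,  0.077     ]))]
hob [(array([341., 233.]), 0.95, array([ 0.61370295, -0.20805954,  0.        ])), (array([308., 188.]), 0.21, array([ 0.53865361, -0.22448299,  0.        ]))]
```

View pics/w1.png

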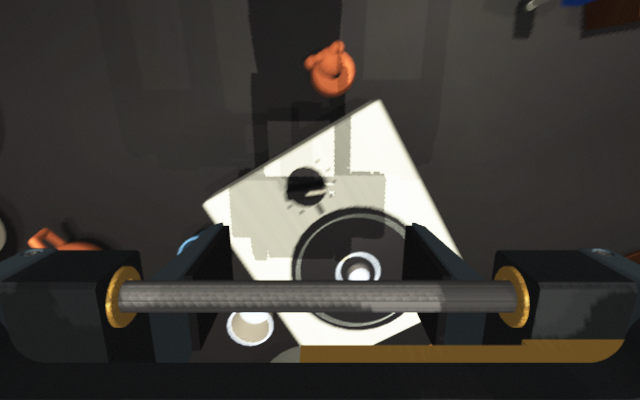

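The wrist view shows the dial at (306,187) with its white pointer towards (325,193), and the sensor at (360,272). Next I'll measure the bar's direction from the range data.

```bash
python3 - <<'E'
from h import *
np.set_printoptions(precision=4,suppress=True)
p=shot("wrist"); w=cloud(p)
d=np.hypot(w[...,0]-.5195,w[...,1]+.214)
m=(d<.03)&(w[...,2]>.085)&(w[...,2]<.105); P=w[m]
print("bar",m.sum(),P.mean(0)); c=P[:,:2].mean(0); U,S,V=np.linalg.svd(P[:,:2]-c); print("mid",(P.min(0)+P.max(0))/2,"axis az",np.degrees(np.arctan2(V[0,1],V[0,0])),S/np.sqrt(len(P)))
g=p["frame"].astype(int).min(-1); b=P[g[m]>140]; k=P[g[m]<=140]; print("white",len(b),b.mean(0),"dark",k.mean(0))
# hob axis: steel top edges
t=(np.abs(w[...,2]-.060)<.0025)&(np.hypot(w[...,0]-.61,w[...,1]+.21)<.2)
r=cv2.minAreaRect(w[t][:,:2].astype(np.float32)*1000); print("hob rect",r)
b=(w[...,2]>.071)&(w[...,2]<.082)&(np.hypot(w[...,0]-.643,w[...,1]+.2)<.03); print("button",b.sum(),w[b].mean(0),w[b].min(0),w[b].max(0))
f=cv2.resize(p["frame"][130:320,220:440],None,fx=3,fy=3,interpolation=cv2.INTER_CUBIC); cv2.imwrite("pics/w2.png",f[...,::-1])
E
```

```text
bar 488 [ 0.5219 -0.2151  0.0951]
mid [ 0.5231 -0.2155  0.0921] axis az -104.62771329457655 [0.012  0.0034]
white 51 [ 0.5255 -0.2044  0.0967] dark [ 0.5215 -0.2164  0.0949]
hob rect ((613.745361328125, -203.60775756835938), (269.3130798339844, 229.0717010498047), 7.537982940673828)
button 200 [ 0.6397 -0.1985  0.0764] [ 0.6329 -0.2098  0.071 ] [ 0.6491 -0.1891  0.079 ]
```

View pics/w2.png

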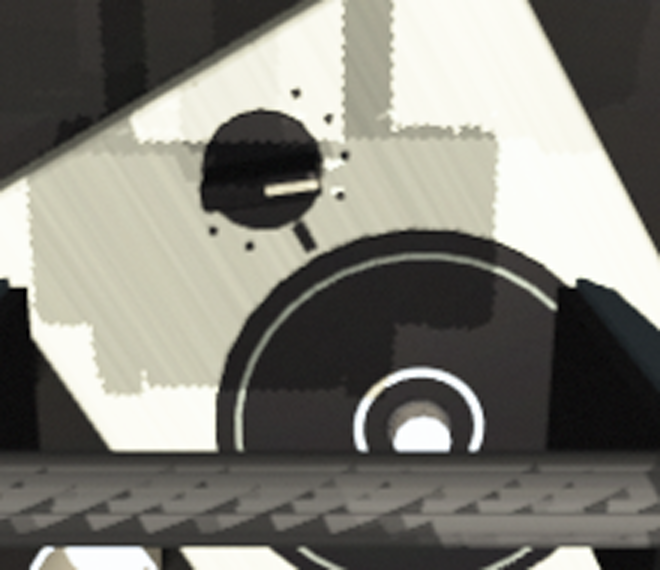

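```bash
python3 -m inch '[[[0,0,7],[0,0,0],0.0912],[[0,0,14],[0,0,0.02],0.0912],[[0,0,21],[0,0,0.04],0.0912],[[0,0,28],[0,0,0.05],0.0912],[[0,0,35],[0,0,0.06],0.0912]]'
python3 -m inch '[[[0,0,7],[0,0,0],0.0912],[[0,0,14],[0,0,0.02],0.0912],[[0,0,21],[0,0,0.04],0.0912],[[0,0,28],[0,0,0.05],0.0912],[[0,0,35],[0,0,0.06],0.0912]]'
python3 -m inch '[[[0,0,6],[0,0,0],0.0912],[[0,0,12],[0,0,0],0.0912],[[0,0,12],[0,0,0],0.0912],[[0,0,12],[0,0,0],0.0912]]'
cat >> h.py <<'E'
def go(x,y,z,jaw):  # shift in tool axes, turn about tool z to put jaw (mod 180) at azimuth
    M=T(); d=M[:3,:3].T@(np.array([x,y,z])-M[:3,3]); a=np.degrees(np.arctan2(M[1,1],M[0,1]))
    tilt=np.degrees(np.cross(M[:3,2],[0,0,-1])@M[:3,:3])
    print("pos",M[:3,3].round(4),"shift",d.round(4),"jaw",a.round(1),"wz",((a-jaw+90)%180-90).round(1),"tilt",tilt.round(2),"q6",robot.get_state()["joint_pos"][5].round(2))
E
python3 -c "
from h import *
go(.5225,-.2155,.073,-14.6)"
```

```text
clock: 3.53
eef_pos: [0.5162, -0.1983, 0.2134]
tcp_rot: [-1.519, -2.749, -0.001]
wrist_force: [0.6, 0.6, 0.3]
grip_width: 0.0914
clock: 3.95
eef_pos: [0.5163, -0.1983, 0.1535]
tcp_rot: [-2.275, -2.165, 0.0]
wrist_force: [0.0, -0.5, -0.0]
grip_width: 0.0911
clock: 4.28
eef_pos: [0.5169, -0.199, 0.1545]
tcp_rot: [2.481, 1.926, 0.001]
wrist_force: [0.3, -0.7, -0.6]
grip_width: 0.0914
pos [ 0.5169 -0.199   0.1545] shift [-0.0146  0.0094  0.0815] jaw -14.4 wz 0.2 tilt [ 0.03 -0.01  0.  ] q6 -0.14
```

```bash
python3 - <<'E'
from h import *
np.set_printoptions(precision=4,suppress=True)
p=shot("wrist"); save(p,"w3"); w=cloud(p)
d=np.hypot(w[...,0]-.5225,w[...,1]+.2155)
m=(d<.03)&(w[...,2]>.085)&(w[...,2]<.105); P=w[m]
c=P[:,:2].mean(0); U,S,V=np.linalg.svd(P[:,:2]-c); print(m.sum(),"mid",(P.min(0)+P.max(0))/2,P.mean(0),"axis az",np.degrees(np.arctan2(V[0,1],V[0,0])))
t=(np.abs(w[...,2]-.060)<.0025)&(np.hypot(w[...,0]-.61,w[...,1]+.21)<.2)
print(cv2.minAreaRect(w[t][:,:2].astype(np.float32)*1000))
for l,h in [("dial_grip",.089),("sensor_top",.077),("hob",0)]:
    print(l,[(np.round(r["position"]),round(r["score"],2),onz(p,r["position"],h)) for r in robot.tip_of(p,l)[:2]])
t=shot("top"); w=cloud(t); m=(np.abs(w[...,2]-.060)<.004)&(np.hypot(w[...,0]-.61,w[...,1]+.21)<.2); print("top",cv2.minAreaRect(w[m][:,:2].astype(np.float32)*1000))
go(.5225,-.2155,.073,-14.6)
E
```

```text
917 mid [ 0.5229 -0.216   0.0917] [ 0.5235 -0.2139  0.0958] axis az -104.66613549175679
((616.3565063476562, -210.11932373046875), (272.2126159667969, 241.99212646484375), 7.562460899353027)
dial_grip [(array([330., 236.]), 0.84, array([ 0.5216, -0.2167,  0.089 ])), (array([418., 168.]), 0.2, array([ 0.5922, -0.183 ,  0.089 ]))]
sensor_top [(array([487., 168.]), 0.58, array([ 0.643 , -0.1986,  0.077 ]))]
hob [(array([418., 167.]), 0.64, array([ 0.6133, -0.2043,  0.    ]))]
top ((641.4110107421875, -217.1296844482422), (309.17449951171875, 270.402587890625), 4.765739440917969)
pos [ 0.5171 -0.2001  0.1542] shift [-0.0135  0.0091  0.0812] jaw -14.5 wz 0.1 tilt [ 0.02 -0.    0.  ] q6 -0.14
```

View pics/w3.png

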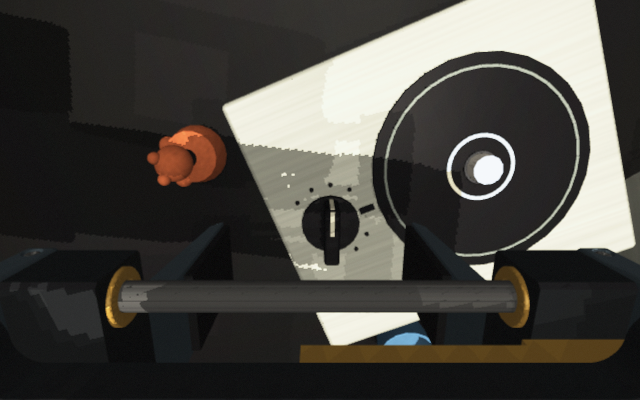

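```bash
python3 -m inch '[[[0,0,0],[-0.0142,0.0094,0],0.0912],[[0,0,0],[-0.0142,0.0094,0.03],0.0912],[[0,0,0],[-0.0142,0.0094,0.06],0.0912],[[0,0,0],[-0.0142,0.0094,0.081],0.0912],[[0,0,0],[-0.0142,0.0094,0.081],0.0912]]'
python3 -m inch '[[[0,0,0],[0,0,0],0.0],[[0,0,0],[0,0,0],0.0],[[0,0,0],[0,0,0],0.0],[[0,0,0],[0,0,0],0.0],[[0,0,0],[0,0,0],0.0]]' 20
python3 -m inch '[[[0,0,0],[0,0,0],0.0],[[0,0,0],[0,0,0],0.0],[[0,0,0],[0,0,0],0.0],[[0,0,0],[0,0,0],0.0]]'
python3 -c "
from h import *
go(.5225,-.2155,.073,-82.5)"
```

```text
clock: 4.95
eef_pos: [0.5194, -0.2152, 0.0687]
tcp_rot: [-2.479, -1.916, 0.007]
wrist_force: [-0.6, -0.7, -0.1]
grip_width: 0.091
clock: 5.37
eef_pos: [0.5232, -0.2168, 0.0742]
tcp_rot: [2.484, 1.92, 0.002]
wrist_force: [-0.4, 0.2, 0.6]
grip_width: 0.0605
clock: 5.7
eef_pos: [0.5225, -0.2165, 0.073]
tcp_rot: [2.486, 1.921, 0.0]
wrist_force: [-0.2, -0.3, 0.5]
grip_width: 0.0344
pos [ 0.5225 -0.2165  0.073 ] shift [ 0.0009 -0.0003 -0.    ] jaw -14.6 wz 67.9 tilt [ 0. -0.  0.] q6 -0.16
```

Fingers are closing slowly, so I'll continue closing and then turn.

```bash
python3 -m inch '[[[0,0,0],[0,0,0],0.0],[[0,0,0],[0,0,0],0.0],[[0,0,0],[0,0,0],0.0],[[0,0,0],[0,0,0],0.0],[[0,0,0],[0,0,0],0.0]]'
python3 -m inch '[[[0,0,5],[0,0,0],0.0],[[0,0,10],[0,0,0],0.0],[[0,0,15],[0,0,0],0.0],[[0,0,20],[0,0,0],0.0],[[0,0,25],[0,0,0],0.0]]'
python3 -m inch '[[[0,0,5],[0,0,0],0.0],[[0,0,10],[0,0,0],0.0],[[0,0,15],[0,0,0],0.0],[[0,0,20],[0,0,0],0.0],[[0,0,25],[0,0,0],0.0]]'
python3 -m inch '[[[0,0,6],[0,0,0],0.0],[[0,0,12],[0,0,0],0.0],[[0,0,18],[0,0,0],0.0],[[0,0,18],[0,0,0],0.0],[[0,0,18],[0,0,0],0.0]]'
python3 -c "
from h import *
go(.5225,-.2155,.073,-82.5)"
```

```text
clock: 6.12
eef_pos: [0.5232, -0.2166, 0.0729]
tcp_rot: [2.485, 1.92, 0.001]
wrist_force: [1.6, -0.7, -0.3]
grip_width: 0.0111
clock: 6.53
eef_pos: [0.5228, -0.2165, 0.0729]
tcp_rot: [2.845, 1.331, 0.001]
wrist_force: [2.1, 0.5, -0.8]
grip_width: 0.0112
clock: 6.95
eef_pos: [0.5226, -0.2163, 0.0729]
tcp_rot: [-3.066, -0.683, -0.0]
wrist_force: [1.1, 0.5, -0.2]
grip_width: 0.0109
clock: 7.37
eef_pos: [0.5226, -0.2161, 0.0729]
tcp_rot: [-3.134, -0.205, -0.0]
wrist_force: [0.8, 2.1, -0.0]
grip_width: 0.0107
pos [ 0.5226 -0.2161  0.0729] shift [ 0.     -0.0006 -0.0001] jaw -82.5 wz 0.0 tilt [-0.05 -0.01  0.  ] q6 1.03
```

```bash
python3 -m inch '[[[0,0,0],[0,0,0],0.0912],[[0,0,0],[0,0,0],0.0912],[[0,0,0],[0,0,0],0.0912],[[0,0,0],[0,0,0],0.0912],[[0,0,0],[0,0,0],0.0912]]'
python3 -m inch '[[[0,0,0],[0,0,-0.03],0.0912],[[0,0,0],[0,0,-0.07],0.0912],[[0,0,0],[0,0,-0.11],0.0912],[[0,0,0],[0,0,-0.15],0.0912],[[0,0,0],[0,0,-0.19],0.0912]]'
python3 -m inch '[[[0,0,0],[0,0,0],0.0912],[[0,0,0],[0,0,0],0.0912]]'
python3 - <<'E'
from h import *
np.set_printoptions(precision=4,suppress=True)
p=shot("wrist"); w=cloud(p)
d=np.hypot(w[...,0]-.5225,w[...,1]+.2155)
m=(d<.03)&(w[...,2]>.085)&(w[...,2]<.105); P=w[m]
c=P[:,:2].mean(0); U,S,V=np.linalg.svd(P[:,:2]-c); print(m.sum(),"mid",(P.min(0)+P.max(0))/2,P.mean(0),"axis az",np.degrees(np.arctan2(V[0,1],V[0,0])))
for l,h in [("dial_grip",.089),("sensor_top",.077),("hob",0)]:
    print(l,[(np.round(r["position"]),round(r["score"],2),onz(p,r["position"],h)) for r in robot.tip_of(p,l)[:2]])
s=shot("side"); c=s["frame"][250:380,230:380]
a=cv2.resize(p["frame"],None,fx=.75,fy=.75); b=cv2.resize(c,(480,416),interpolation=cv2.INTER_CUBIC)[:300]
print(a.shape,b.shape)
cv2.imwrite("pics/w4.png",np.vstack([a,cv2.resize(b,(480,300))])[...,::-1])
w=cloud(s); m=(w[...,2]>.095)&(w[...,2]<.2)&(np.abs(w[...,0]-.4715)<.08)&(np.abs(w[...,1]-.23)<.12)
m2=(w[...,2]>.148)&(w[...,2]<.2)&(np.abs(w[...,0]-.4715)<.08)&(np.abs(w[...,1]-.23)<.12)
t=(np.abs(w[...,2]-.075)<.004)&(np.abs(w[...,0]-.48)<.1)&(np.abs(w[...,1]-.24)<.13)
print("stand top",cv2.minAreaRect(w[t][:,:2].astype(np.float32)*1000)); print("handle top",m2.sum(),w[m2].mean(0) if m2.any() else 0)
E
```

```text
clock: 7.78
eef_pos: [0.5224, -0.2166, 0.0729]
tcp_rot: [3.135, 0.203, -0.0]
wrist_force: [-0.2, 0.5, 0.4]
grip_width: 0.0415
clock: 8.2
eef_pos: [0.522, -0.2165, 0.2649]
tcp_rot: [3.135, 0.203, -0.0]
wrist_force: [1.7, -0.6, -0.2]
grip_width: 0.0749
clock: 8.37
eef_pos: [0.5236, -0.2171, 0.2657]
tcp_rot: [3.132, 0.202, 0.009]
wrist_force: [-0.1, -0.6, -0.0]
grip_width: 0.088
458 mid [ 0.5232 -0.2167  0.092 ] [ 0.5238 -0.2165  0.096 ] axis az -172.6431081929906
dial_grip [(array([315., 182.]), 0.69, array([ 0.5235, -0.2156,  0.089 ]))]
sensor_top [(array([314.,  56.]), 0.81, array([ 0.6442, -0.1992,  0.077 ]))]
hob [(array([314.,  90.]), 0.69, array([ 0.6161, -0.2019,  0.    ]))]
(300, 480, 3) (300, 480, 3)
stand top ((465.8893127441406, 232.3215789794922), (243.0678253173828, 108.25782012939453), 58.32811737060547)
handle top 131 [0.464  0.1864 0.1543]
```

View pics/w4.png

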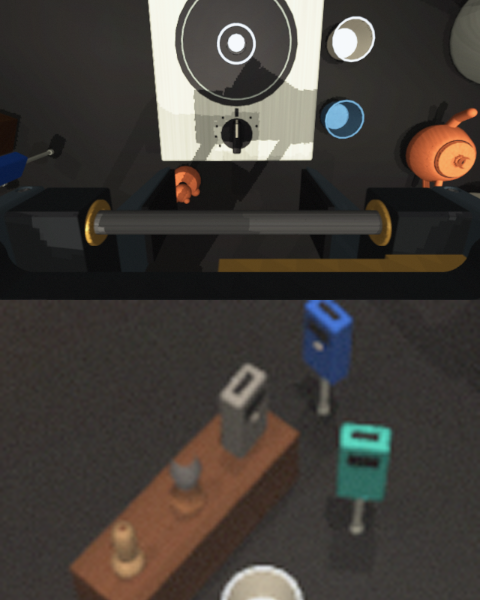

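Dial grip bar now reads azimuth 7.4° against the hob axis at 7.5°, and the pointer faces the dash. The crop shows the grey handle at the near-right end of the stand, with brush then needle beyond it. Turquoise and blue stand loose beside it. Moving there.

```bash
python3 -m inch '[[[0,0,-7],[0,-0.03,-0.01],0.06],[[0,0,-14],[0,-0.07,-0.02],0.06],[[0,0,-21],[0,-0.11,-0.03],0.06],[[0,0,-28],[0,-0.15,-0.03],0.06],[[0,0,-35],[0,-0.19,-0.03],0.06]]'
python3 -c "
from h import *
go(.464,.187,.295,14)"
```

```text
clock: 9.03
eef_pos: [0.4975, -0.0266, 0.2923]
tcp_rot: [-2.926, -1.143, 0.001]
wrist_force: [0.9, 0.3, -1.0]
grip_width: 0.0611
pos [ 0.4975 -0.0266  0.2923] shift [ 0.1201 -0.1797 -0.0026] jaw -47.3 wz -61.3 tilt [-0.05  0.03  0.  ] q6 0.75
```

```bash
python3 -m inch '[[[0,0,-7],[0.02,-0.03,0],0.06],[[0,0,-14],[0.042,-0.063,0],0.06],[[0,0,-21],[0.064,-0.096,0],0.06],[[0,0,-28],[0.086,-0.129,0],0.06],[[0,0,-35],[0.108,-0.162,0],0.06]]'
python3 -m inch '[[[0,0,-7],[0,0,0],0.06],[[0,0,-14],[0,0,0],0.06],[[0,0,-21],[0,0,0],0.06],[[0,0,-26],[0,0,0],0.06],[[0,0,-26],[0,0,0],0.06]]'
python3 -m inch '[[[0,0,0],[0,0,0],0.06],[[0,0,0],[0,0,0],0.06]]'
python3 - <<'E'
from h import *
np.set_printoptions(precision=4,suppress=True)
p=shot("wrist"); save(p,"w5"); w=cloud(p)
near=(np.hypot(w[...,0]-.464,w[...,1]-.187)<.04)
m=near&(w[...,2]>.145)&(w[...,2]<.165); r=cv2.minAreaRect(w[m][:,:2].astype(np.float32)*1000); print("handle top",m.sum(),w[m].mean(0),r)
m=(w[...,2]>.07)&(w[...,2]<.08)&(np.hypot(w[...,0]-.48,w[...,1]-.245)<.13); print("stand",cv2.minAreaRect(w[m][:,:2].astype(np.float32)*1000))
for l,h in [("probe_mid",.115),("stand",0)]:
    print(l,[(np.round(r["position"]),round(r["score"],2),onz(p,r["position"],h)) for r in robot.tip_of(p,l)[:3]])
go(.464,.187,.096,14)
E
```

```text
clock: 9.45
eef_pos: [0.4676, 0.166, 0.2918]
tcp_rot: [-2.446, -1.971, 0.003]
wrist_force: [0.8, 0.2, 0.3]
grip_width: 0.0598
clock: 9.87
eef_pos: [0.4682, 0.1644, 0.2916]
tcp_rot: [-1.944, -2.466, 0.004]
wrist_force: [0.4, 0.3, 0.8]
grip_width: 0.0601
clock: 10.03
eef_pos: [0.4686, 0.1642, 0.2923]
tcp_rot: [-1.95, -2.463, 0.002]
wrist_force: [-0.2, 1.0, -0.6]
grip_width: 0.0606
handle top 896 [0.4663 0.1858 0.1548] ((466.3697509765625, 184.72732543945312), (36.31648254394531, 20.707918167114258), 81.26825714111328)
stand ((446.60614013671875, 256.1573181152344), (190.23123168945312, 132.28187561035156), 76.66241455078125)
probe_mid [(array([225., 145.]), 0.98, array([0.3695, 0.1794, 0.115 ])), (array([278., 234.]), 0.85, array([0.4394, 0.0997, 0.115 ])), (array([319., 162.]), 0.84, array([0.4646, 0.1843, 0.115 ]))]
stand [(array([342., 104.]), 0.83, array([0.4812, 0.2462, 0.    ]))]
pos [0.4687 0.1643 0.2928] shift [0.0232 0.0007 0.1968] jaw 13.3 wz -0.7 tilt [-0.02 -0.    0.  ] q6 0.08
```

View pics/w5.png

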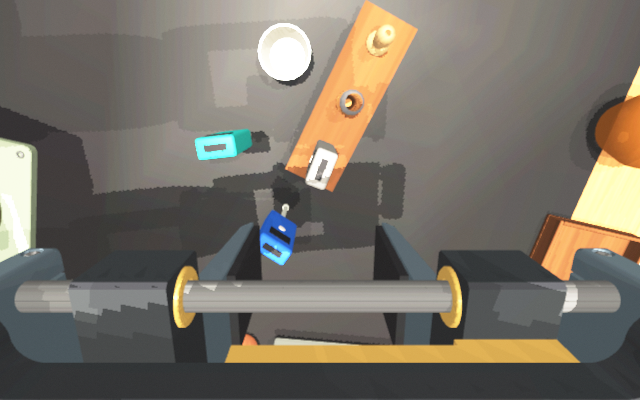

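The handle top is at (322,168) and is grey; turquoise sits at (222,147) and blue at (278,237). The stand row runs at azimuth about 77°, so the jaws need to be at about -12°.

```bash
python3 -m inch '[[[0,0,7],[0.0212,0.0028,0],0.06],[[0,0,14],[0.0212,0.0028,0.01],0.06],[[0,0,20],[0.0212,0.0028,0.03],0.06],[[0,0,25],[0.0212,0.0028,0.06],0.06],[[0,0,25],[0.0212,0.0028,0.08],0.06]]'
python3 -m inch '[[[0,0,0],[0,0,0],0.06],[[0,0,0],[0,0,0],0.06]]'
python3 - <<'E'
from h import *
np.set_printoptions(precision=4,suppress=True)
p=shot("wrist"); w=cloud(p)
near=(np.hypot(w[...,0]-.466,w[...,1]-.186)<.03)
m=near&(w[...,2]>.151)&(w[...,2]<.165); print("handle top",m.sum(),w[m].mean(0),cv2.minAreaRect(w[m][:,:2].astype(np.float32)*1000))
go(.4663,.1855,.096,-12)
E
```

```text
clock: 10.6
eef_pos: [0.4659, 0.1855, 0.2112]
tcp_rot: [-2.438, -1.98, 0.002]
wrist_force: [-0.2, -0.4, -1.5]
grip_width: 0.0603
clock: 10.77
eef_pos: [0.4662, 0.1855, 0.2126]
tcp_rot: [-2.435, -1.984, 0.003]
wrist_force: [-0.2, 0.5, 1.4]
grip_width: 0.0602
handle top 1385 [0.4668 0.186  0.1551] ((466.5790710449219, 184.7808380126953), (36.133766174316406, 20.02079200744629), 81.94696807861328)
pos [0.4671 0.1858 0.2138] shift [-0.0006 -0.0009  0.1178] jaw -11.6 wz 0.4 tilt [ 0.06 -0.04 -0.  ] q6 0.56
```

```bash
python3 -m inch '[[[0,0,-3.5],[0,0,0.02],0.06],[[0,0,-3.5],[0,0,0.055],0.06],[[0,0,-3.5],[0,0,0.09],0.06],[[0,0,-3.5],[0,0,0.117],0.06],[[0,0,-3.5],[0,0,0.117],0.06]]'
python3 -m inch '[[[0,0,0],[0,0,0],0.0],[[0,0,0],[0,0,0],0.0],[[0,0,0],[0,0,0],0.0],[[0,0,0],[0,0,0],0.0],[[0,0,0],[0,0,0],0.0]]' 25
python3 -m inch '[[[0,0,0],[0,0,0],0.0],[[0,0,0],[0,0,0],0.0],[[0,0,0],[0,0,0],0.0],[[0,0,0],[0,0,0],0.0],[[0,0,0],[0,0,0],0.0]]' 30
python3 -c "
from h import *
go(.4663,.1855,.096,-8)"
```

```text
clock: 11.23
eef_pos: [0.4643, 0.1848, 0.093]
tcp_rot: [-2.371, -2.057, 0.01]
wrist_force: [-0.3, 0.1, -0.4]
grip_width: 0.0598
clock: 11.65
eef_pos: [0.4675, 0.186, 0.0975]
tcp_rot: [2.372, 2.058, 0.005]
wrist_force: [-0.1, -1.2, -0.4]
grip_width: 0.0295
clock: 12.07
eef_pos: [0.4669, 0.1858, 0.0967]
tcp_rot: [2.373, 2.058, 0.002]
wrist_force: [-0.3, -0.9, 4.6]
grip_width: 0.0199
pos [0.4669 0.1858 0.0967] shift [-0.0004 -0.0006  0.0007] jaw -8.1 wz -0.1 tilt [ 0.06 -0.04 -0.  ] q6 0.5
```

```bash
python3 -m inch '[[[0,0,0],[0,0,-0.01],0.0],[[0,0,0],[0,0,-0.035],0.0],[[0,0,0],[0,0,-0.065],0.0],[[0,0,0],[0,0,-0.095],0.0],[[0,0,0],[0,0,-0.12],0.0]]'
python3 -m inch '[[[0,0,0],[0,0,0],0.0],[[0,0,0],[0,0,0],0.0],[[0,0,0],[0,0,0],0.0],[[0,0,0],[0,0,0],0.0],[[0,0,0],[0,0,0],0.0]]'
python3 - <<'E'
from h import *
s=shot("side"); cv2.imwrite("pics/s2.png",cv2.resize(s["frame"][140:360,220:440],None,fx=2.5,fy=2.5,interpolation=cv2.INTER_CUBIC)[...,::-1])
go(.6438,-.2,.22,-8)
E
```

```text
clock: 12.48
eef_pos: [0.4666, 0.1857, 0.2182]
tcp_rot: [2.373, 2.058, 0.002]
wrist_force: [-0.3, -0.1, -0.4]
grip_width: 0.0199
clock: 12.9
eef_pos: [0.4657, 0.1853, 0.2145]
tcp_rot: [-2.372, -2.058, 0.005]
wrist_force: [-0.0, -1.7, -0.9]
grip_width: 0.0198
pos [0.4659 0.1854 0.2147] shift [-0.3564  0.2306 -0.0055] jaw -8.1 wz -0.1 tilt [-0.14  0.07  0.  ] q6 0.5
```

View pics/s2.png

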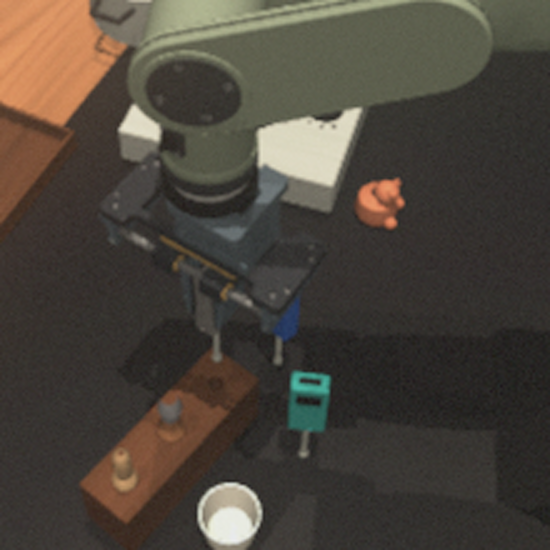

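The crop shows the grey thermometer in the gripper, tip clear above the stand at (217,358), with brush and needle still in place. Moving over the sensor.

```bash
python3 -m inch '[[[0,0,0],[-0.012,0.008,0],0.0],[[0,0,0],[-0.036,0.0233,0],0.0],[[0,0,0],[-0.063,0.0408,0],0.0],[[0,0,0],[-0.09,0.0582,0],0.0],[[0,0,0],[-0.117,0.0757,0],0.0]]'
python3 -m inch '[[[0,0,0],[-0.027,0.0175,0],0.0],[[0,0,0],[-0.054,0.035,0],0.0],[[0,0,0],[-0.081,0.0524,0],0.0],[[0,0,0],[-0.108,0.07,0],0.0],[[0,0,0],[-0.135,0.0874,0],0.0]]'
python3 -m inch '[[[0,0,0],[-0.027,0.0175,0],0.0],[[0,0,0],[-0.054,0.035,0],0.0],[[0,0,0],[-0.077,0.05,0],0.0],[[0,0,0],[-0.095,0.0615,0],0.0],[[0,0,0],[-0.104,0.0675,0],0.0]]'
python3 -m inch '[[[0,0,0],[0,0,0],0.0],[[0,0,0],[0,0,0],0.0],[[0,0,0],[0,0,0],0.0],[[0,0,0],[0,0,0],0.0],[[0,0,0],[0,0,0],0.0]]'
python3 - <<'E'
from h import *
np.set_printoptions(precision=4,suppress=True)
go(.6438,-.2,.18,-8)
ims=[]
for n in("wrist","side","top"):
    p=shot(n)
    for l,h in [("probe_tip",T()[2,3]-.0917),("sensor_top",.077),("dial_grip",.089)]:
        print(n,l,[(np.round(r["position"]),round(r["score"],2),onz(p,r["position"],h)) for r in robot.tip_of(p,l)[:3]])
    if n!="top": save(p,"x_"+n)
    u,v=(proj(p,T()[:3,3]-[0,0,.09])).astype(int); print(n,u,v)
    if n=="wrist": ims.append(cv2.resize(p["frame"],(640,400))[:, :400])
    else: ims.append(cv2.resize(p["frame"][max(v-40,0):v+40,max(u-40,0):u+40],(400,400),interpolation=cv2.INTER_CUBIC))
cv2.imwrite("pics/x.png",np.hstack(ims[:2])[...,::-1])
E
```

```text
clock: 13.37
eef_pos: [0.525, 0.0579, 0.2152]
tcp_rot: [-2.372, -2.059, 0.002]
wrist_force: [0.5, 0.2, -1.5]
grip_width: 0.0197
clock: 13.78
eef_pos: [0.5925, -0.0884, 0.215]
tcp_rot: [-2.372, -2.057, 0.001]
wrist_force: [-0.3, 0.4, -1.5]
grip_width: 0.0199
clock: 14.2
eef_pos: [0.645, -0.202, 0.2143]
tcp_rot: [-2.375, -2.056, 0.002]
wrist_force: [0.4, -0.9, -1.0]
grip_width: 0.0195
clock: 14.62
eef_pos: [0.6443, -0.1981, 0.2163]
tcp_rot: [-2.372, -2.06, -0.0]
wrist_force: [-0.5, -0.2, -1.0]
grip_width: 0.0201
pos [ 0.6443 -0.1981  0.2163] shift [-0.002  -0.0002  0.0363] jaw -8.0 wz -0.0 tilt [ 0.01 -0.02 -0.  ] q6 -0.18
wrist probe_tip [(array([316., 208.]), 0.77, array([ 0.6425, -0.2004,  0.1247]))]
wrist sensor_top [(array([317., 193.]), 0.63, array([ 0.6429, -0.1997,  0.077 ]))]
wrist dial_grip [(array([187., 231.]), 0.55, array([ 0.5216, -0.2156,  0.089 ])), (array([320., 206.]), 0.23, array([ 0.6446, -0.2093,  0.089 ]))]
wrist 318 206
side probe_tip [(array([332., 287.]), 0.74, array([0.4052, 0.1692, 0.1244])), (array([339., 319.]), 0.59, array([0.3565, 0.2375, 0.1244])), (array([309., 161.]), 0.44, array([ 0.6463, -0.1863,  0.1244]))]
side sensor_top [(array([311., 171.]), 0.49, array([ 0.6455, -0.1924,  0.077 ]))]
side dial_grip [(array([350., 175.]), 0.49, array([ 0.5251, -0.2175,  0.089 ]))]
side 311 157
top probe_tip [(array([268., 240.]), 0.62, array([0.4246, 0.0849, 0.1242])), (array([242., 263.]), 0.43, array([0.3624, 0.1624, 0.1242]))]
top sensor_top []
top dial_grip []
top 358 164
```

View pics/x.png

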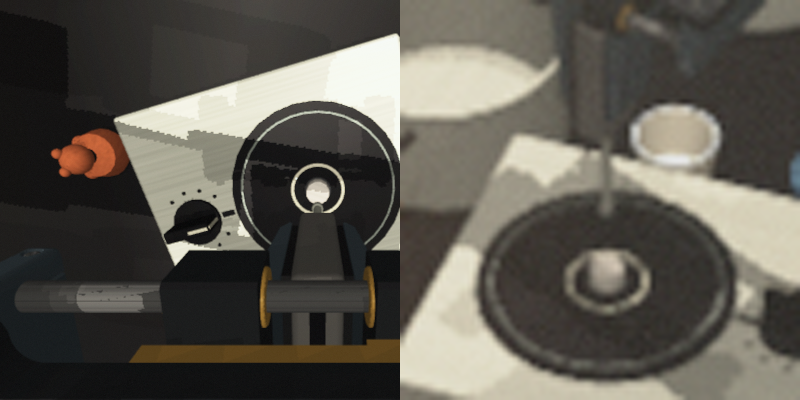

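The wrist view puts the tip (316,208) directly over the sensor (317,193), agreeing within 1 mm. Dial pointer still faces the dash at (228,213). Descending in small steps.

```bash
python3 -m inch '[[[0,0,0],[0,0,0.01],0.0],[[0,0,0],[0,0,0.02],0.0],[[0,0,0],[0,0,0.03],0.0],[[0,0,0],[0,0,0.037],0.0],[[0,0,0],[0,0,0.04],0.0]]'
python3 -m inch '[[[0,0,0],[0,0,0],0.0],[[0,0,0],[0,0,0],0.0],[[0,0,0],[0,0,0],0.0],[[0,0,0],[0,0,0],0.0],[[0,0,0],[0,0,0],0.0]]'
python3 - <<'E'
from h import *
np.set_printoptions(precision=4,suppress=True)
go(.6438,-.2,.1687,-8)
p=shot("wrist")
for l,h in [("probe_tip",.084),("sensor_top",.077)]:
    print(l,[(np.round(r["position"],1),round(r["score"],2),onz(p,r["position"],h)) for r in robot.tip_of(p,l)[:3]])
cv2.imwrite("pics/y.png",cv2.resize(p["frame"][150:270,250:390],None,fx=4,fy=4,interpolation=cv2.INTER_CUBIC)[...,::-1])
E
```

```text
clock: 15.63
eef_pos: [0.6435, -0.1991, 0.1735]
tcp_rot: [-2.371, -2.056, 0.003]
wrist_force: [0.5, -0.7, -0.5]
grip_width: 0.0201
clock: 16.05
eef_pos: [0.6448, -0.1995, 0.1765]
tcp_rot: [2.372, 2.058, 0.001]
wrist_force: [0.5, -0.4, -0.1]
grip_width: 0.0199
pos [ 0.6448 -0.1995  0.1765] shift [-0.0007 -0.0009  0.0078] jaw -8.1 wz -0.1 tilt [ 0.07  0.01 -0.  ] q6 -0.18
probe_tip [(array([316.4, 206.4]), 0.68, array([ 0.6435, -0.2006,  0.084 ]))]
sensor_top [(array([317.8, 203. ]), 0.55, array([ 0.6447, -0.1999,  0.077 ]))]
```

View pics/y.png

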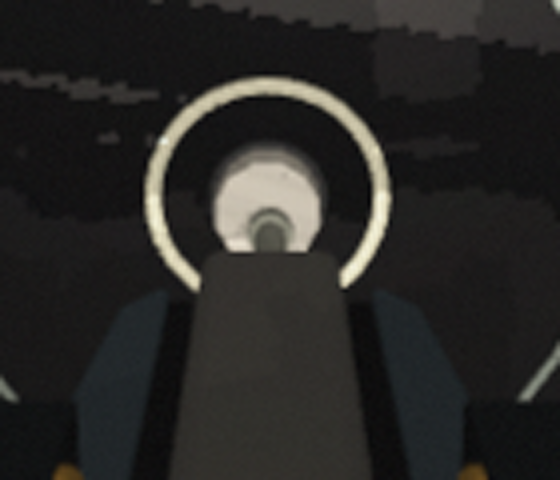

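The crop shows the foot at (268,222) over the button, laterally centred and within about 1 mm. Now pressing.

```bash
python3 -m inch '[[[0,0,0],[0,0,0.003],0.0],[[0,0,0],[0,0,0.006],0.0],[[0,0,0],[0,0,0.009],0.0],[[0,0,0],[0,0,0.009],0.0],[[0,0,0],[0,0,0.009],0.0]]'
python3 -m inch '[[[0,0,0],[0,0,0.0015],0.0],[[0,0,0],[0,0,0.0015],0.0],[[0,0,0],[0,0,0.0015],0.0],[[0,0,0],[0,0,0.0015],0.0],[[0,0,0],[0,0,0.0015],0.0]]'
python3 -m inch '[[[0,0,0],[0,0,0],0.0],[[0,0,0],[0,0,0],0.0],[[0,0,0],[0,0,0],0.0],[[0,0,0],[0,0,0],0.0],[[0,0,0],[0,0,0],0.0]]'
python3 -c "
from h import *
go(.6438,-.2,.1637,-8)"
```

```text
clock: 16.62
eef_pos: [0.6446, -0.1994, 0.1671]
tcp_rot: [2.373, 2.059, 0.0]
wrist_force: [-0.8, 0.5, 1.5]
grip_width: 0.0195
clock: 17.03
eef_pos: [0.6446, -0.1994, 0.1657]
tcp_rot: [2.373, 2.058, 0.0]
wrist_force: [0.1, -0.4, 2.9]
grip_width: 0.0196
clock: 17.45
eef_pos: [0.6446, -0.1993, 0.1655]
tcp_rot: [2.373, 2.059, 0.0]
wrist_force: [-0.1, 0.5, 3.4]
grip_width: 0.0199
pos [ 0.6446 -0.1993  0.1655] shift [-0.0008 -0.0007  0.0018] jaw -8.1 wz -0.1 tilt [ 0.01 -0.    0.  ] q6 -0.18
```

```bash
python3 -m inch '[[[0,0,0],[0,0,0.001],0.0],[[0,0,0],[0,0,0.0017],0.0],[[0,0,0],[0,0,0.0017],0.0],[[0,0,0],[0,0,0.0017],0.0],[[0,0,0],[0,0,0.0017],0.0]]'
python3 -m inch '[[[0,0,0],[0,0,0],0.0],[[0,0,0],[0,0,0],0.0],[[0,0,0],[0,0,0],0.0],[[0,0,0],[0,0,0],0.0],[[0,0,0],[0,0,0],0.0]]'
python3 - <<'E'
from h import *
np.set_printoptions(precision=4,suppress=True)
go(.6438,-.2,.1637,-8)
p=shot("wrist"); w=cloud(p)
for l,h in [("probe_tip",.072),("sensor_top",.072)]:
    print(l,[(np.round(r["position"],1),round(r["score"],2),onz(p,r["position"],h)) for r in robot.tip_of(p,l)[:2]])
m=(np.hypot(w[...,0]-.5228,w[...,1]+.2157)<.03)&(w[...,2]>.085)&(w[...,2]<.105); P=w[m]
V=np.linalg.svd(P[:,:2]-P[:,:2].mean(0))[2]; print("dial az",m.sum(),np.degrees(np.arctan2(V[0,1],V[0,0])))
F=[]
for _ in range(5): robot.grab_frame("wrist"); F.append(robot.get_state()["wrist_force"][2])
print("Fz",np.round(F,1))
q=shot("side"); a=cv2.resize(p["frame"][130:280,130:410],(560,300),interpolation=cv2.INTER_CUBIC); b=cv2.resize(q["frame"][120:220,230:410],(560,300),interpolation=cv2.INTER_CUBIC)
cv2.imwrite("pics/z.png",np.vstack([a,b])[...,::-1])
E
```

```text
clock: 17.87
eef_pos: [0.6446, -0.1993, 0.1639]
tcp_rot: [2.373, 2.059, 0.0]
wrist_force: [-0.7, 0.7, 4.4]
grip_width: 0.0201
clock: 18.28
eef_pos: [0.6446, -0.1994, 0.1638]
tcp_rot: [2.373, 2.058, 0.0]
wrist_force: [-1.1, -0.2, 5.2]
grip_width: 0.0197
pos [ 0.6446 -0.1994  0.1638] shift [-0.0008 -0.0007  0.0001] jaw -8.1 wz -0.1 tilt [ 0.01 -0.    0.  ] q6 -0.18
probe_tip [(array([315.4, 206.5]), 0.57, array([ 0.6425, -0.2002,  0.072 ]))]
sensor_top []
dial az 976 -171.88858187870616
Fz [3.9 5.1 4.5 4.  5. ]
```

View pics/z.png

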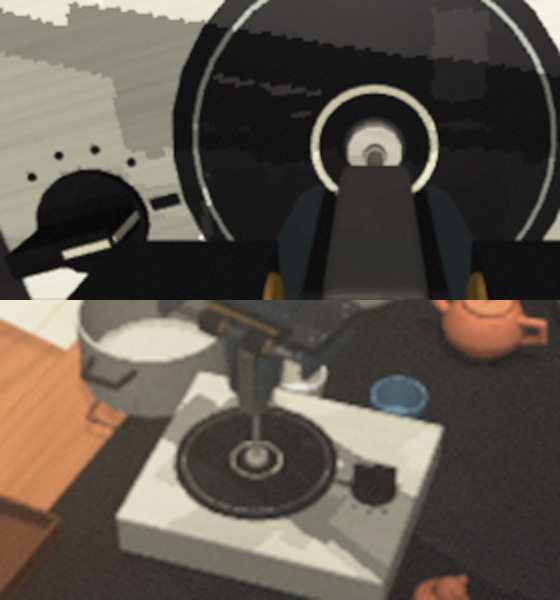

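Fit is within tolerance: tip about 2 mm from the sensor centre, about 5 N contact, dial bar at 8.1° against the mark at 7.5°. Handing in.

```bash
python3 -c "
from h import *
print(robot.sign_off())"
```

```text
the job is handed in; nothing more can be done
None
```

I turned the dial to the mark, lifted the grey thermometer out of the stand, and handed in with its tip pressed on the sensor and still held in the gripper. The robot reports no verdict, so this rests on my own last checks, at about 18 s of the 58 s allowed:

- **Dial:** the grip bar lies at azimuth 8.1° and the dial-to-sensor line at about 7.5°. That is roughly 0.01 rad off, against a limit of 0.12. The pointer is on the dash in the picture.
- **Grip:** the fingers hold the handle at 20 mm opening with 30 N. The tool is tilted less than 0.1°.
- **Tip position:** it is about 1–3 mm from the sensor's centre, against a limit of 7 mm. The network missed the sensor in the last wrist picture, so this uses its earlier position and the picture itself.
- **Press:** the wrist reads 3.9–5.1 N upwards, so the contact force is about 5 N allowing for the thermometer's weight. That and the height put the sensor about 4–5 mm down.
- **Bystanders:** the brush and needle were still in place in the view after the lift. I saw no contact with the cups, teapot or frog, but did not re-measure their positions at the end.

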